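# Push a rejected bit case through the spring flap of the reject box

## Task

The little blue bit case on the loading deck has failed inspection. Push the yellow spring flap of the reject box open with one finger and keep it open, and with the other finger push the case along the deck through the doorway so that it drops into the box, then take the hand away so the flap swings shut behind it. Only push: do not lift the case or shove the flap open with it, and leave the sockets, the grey case and the tape roll where they stand.

Things in the scene. Friction and masses are not known exactly. Their poses are not given: they have to be found in the camera images.
- rejectbox: Fixed reject box on the bench, place and yaw differ per run. Origin: at bench height, under the middle of the doorway line; +x is the way the case goes (away from the robot), +y left looking that way. x -160 to 0 mm: loading deck, flat dark grey, 60 mm above the bench, y -110 to +110. x 0 to 160 mm: drop box with light grey walls up to 105 mm above the bench.
- doorway (a point): Middle of the doorway at deck height, 60 mm above the box's origin. Opening from y -48 to +48 mm between dark posts and grey wing panels, 6 to 12 mm thick in x and 45 mm above the deck. There is no lintel: it is open above, so fingers pointing down can pass along it.
- drop_floor (a point): Centre of the drop box's floor, 78 mm past the doorway line and 6 mm above the bench, so the case drops 54 mm off the deck's edge (at x = 0 of the reject box). Inside, x 0 to 154 mm and y -59 to +59 mm; open above except for a fixed hood sheet over x 115 to 160 mm, 105 to 109 mm above the bench.
- flap (a joint): Angle of the yellow flap that shuts the doorway, rad: 0 shut, 1.5 fully open. Upright hinge axis at the left post (x 0, y +46 mm of the reject box); its free end swings into the box (to +x, then towards the left wall). Panel 5 mm thick (top bead 9), 3 to 53 mm above the deck, 2 to 86 mm from the axis. Spring: 0.025 N m when shut, 0.10 when open (0.3 to 1.2 N at the free end); let go, it shuts in about 0.5 s.
- flap_edge (a point): Top of the flap's free end, 86 mm from the hinge axis, 113 mm above the bench.
- case: Small blue plastic bit case, 44 (x) by 36 (y) by 26 (height) mm, about 70 g, lying flat on the loading deck, its x roughly along the reject box's x; origin at the centre of its underside. At the start its centre is 80 to 105 mm in front of the doorway line and 0 to 22 mm right of the doorway's middle (y 0 to -22 mm), turned up to 0.2 rad.
- socket_short: Bystander: short steel socket, diameter 26, height 28 mm, standing upright on the deck near one side edge, 85 mm from the deck's centre line; origin at the centre of its underside.
- socket_tall: Bystander: tall steel socket, diameter 24, height 36 mm, standing upright on the deck near the other side edge, 85 mm from the centre line; origin at the centre of its underside.
- greycase: Bystander: grey plastic case 110 by 75 by 32 mm lying on the bench beside the box; origin at the centre of its underside.
- taperoll: Bystander: brown tape roll, 84 mm across, 45 mm high, lying flat on the bench beside the box; origin at the centre of its underside.
There are look-alikes about, which are no part of the job. What is meant by the case is not brown, and is the larger of those in its own colour.

How it is judged:
By the outcome, as a careful person would: the job done as asked, in the order asked, and still so for the second after the job is handed in, with the robot touching nothing.
It also fails if it takes over 35 s, if anything falls off the work surface, if the arm or the gripper's body presses on something with over 40 N, if the wrist force passes 120 N, or if a joint passes its speed limit or range.

## Robot

A 7-joint arm with a two-finger parallel gripper is mounted at the origin on the work surface. World frame = base frame: x ahead of the robot, y to its left, z up, the work surface at z = 0. Lengths are in m, angles in rad, forces in N, time in s.
With the tool pointing down it reaches from about 0.35 to 0.9 m from the base axis. Payload 8.1 kg.
Tool frame: the origin (TCP) lies on the centre line of the jaws, within the pads' length; the fingertips stand 14 mm ahead of it and the grasp point (between the pads) lies 5 mm behind it; z points along the fingers, y is the direction in which the jaws open and shut (so a half turn about z gives the same grasp; the last joint's range is limited). The gripper opens to 92 mm and grips with 3 to 60 N. Pads are 19 mm wide; open, the fingers measure 130 mm over their backs; the gripper's body (75 mm by 190 mm) begins 47 mm behind the grasp point.
Start: joints at [1.113, 0.434, 0.025, 1.573, -0.012, 1.134, -0.075], TCP at [0.217, -0.586, 0.205] pointing down, gripper open.
Joint ranges: [-2.62, 2.62], [-0.44, 2.09], [-1.27, 1.32], [0.08, 2.57], [-1.32, 4.46], [0.12, 2], [-2.74, 2.74]. Speed limits (rad/s): [2.22, 2.22, 3.01, 3.01, 3.14, 3.14, 3.14].

## Interface

Orientations are given as a rotation vector (axis times angle).
In Python, from cell import observe, eyes, arm gives the robot as it stands.
- The arm moves only by the tool step_arm, never from a script. Its argument "series" is a list that holds one entry, the list of rows, each a list of 5 numbers: the finger opening in m, from 0 to 0.0918, then the shift along the world's x, y, z in m, then the turn about the world's z in degrees. In form: [[[hand, dx, dy, dz, spin], ...]]. A call has 1 to 20 rows; each row is the pose to reach, as a shift and turn from the pose measured when the call began; what a row does not reach only later rows make up. A row lasts 1/12 s, in which the tool goes at most 41.7 mm and 7.16 degrees, less where a joint would pass 70% of its speed; a pose out of reach is approached as far as the arm can. A call with a gripper value outside its range is refused whole. The fingers move at their own pace and stop on an object; "squeeze" is the grip in N (left out, the last holds). Time passes only in rows, so rows that repeat a pose let the fingers close. It gives the time, the measured TCP pose, the force and the opening at its end, in the units of the state.
- observe(): the state, without advancing time (a new reading comes with each control period).
- eyes.get_image(name): name is "scene" or "top" or "wrist"; returns (picture, depth): 420x560x3 uint8, red, green, blue; 420x560 float32, m along the optical axis (not along the pixel's ray), 0 where there is no reading.
- eyes.camera_params(name): a dict with "intrinsics" (3x3 intrinsics, pixels), "position" and "attitude" of the camera in the world. Camera axes: x right, y down, z forward; pixel columns grow to the right and rows downward; lengths in m; the calibration is good to about 2 mm. A picture is of the moment at which its call begins: read the wrist's pose just before it. camera_params takes no time and is no camera call; for the wrist camera it gives the pose at the moment of the call.
- arm.sign_off(): hands the job in, once; it reports no verdict.
The state is a dict: "clock": time; "joints": joint angles; "dq": joint speeds; "joint_efforts": joint torques, N m; "position": TCP position; "ee_rot": TCP orientation; "force": force on the tool from outside, world axes, zero at the start; "ft_torque": the same for the moment, N m; "width": opening from 0.0 (shut) to 1.0 (fully open).
Only numpy, scipy, OpenCV 4.12 (cv2) and the standard library are available. Lean on these libraries where they do the work, as an engineer would, in place of code of your own. Each camera call takes 0.05 s, during which the arm holds its last target.

## Working session

There is one attempt and no reset: what is moved stays moved. The work goes in short steps, Python scripts to look and compute and a tool call to move; the robot and the scene stay as the last step left them, time stands still between calls to the robot, and variables do not carry over. Pictures are saved under pics/ and viewed, and the job is handed in when it is done.

Besides the shell and the picture viewer there is one more tool, called as name(argument=value, ...) on one line, values as JSON. step_arm: Moves the arm, as the interface text tells. Its arguments: {"type":"object","properties":{"series":{"type":"array"},"squeeze":{"type":"number"}},"required":["series"]}

```bash
mkdir -p pics; cat > h.py <<'E'
import numpy as np,cv2
from scipy.spatial.transform import Rotation as R
from cell import observe,eyes,arm
def cam(n):
    p=eyes.camera_params(n);K=np.array(p["intrinsics"]);t=np.array(p["position"]);a=np.array(p["attitude"])
    M=a if a.shape==(3,3) else R.from_rotvec(a).as_matrix() if a.size==3 else R.from_quat(a).as_matrix()
    return K,t,M
def onplane(c,u,v,z):
    K,t,M=c;d=M@np.linalg.inv(K)@np.array([u,v,1.]);return t+d*(z-t[2])/d[2]
def proj(c,P):
    K,t,M=c;q=K@(M.T@(np.array(P)-t));return q[:2]/q[2]
def save(n,im):cv2.imwrite(n,im[:,:,::-1])
E
python3 - <<'E'
from h import *
s=observe();print(s)
for n in("scene","top","wrist"):
    print(n,eyes.camera_params(n))
    im,d=eyes.get_image(n);save(f"pics/{n}0.png",im);np.savez(f"{n}0.npz",im=im,d=d)
E
```

```text
{'clock': 0.0, 'joints': array([ 1.11337634,  0.4352062 ,  0.0249382 ,  1.57409026, -0.01158931,
        1.13401673, -0.07506438]), 'dq': array([-1.81607614e-03, -1.26978274e-04,  1.05538447e-03, -1.16696679e-05,
        6.32014691e-04, -5.63361708e-04, -3.12927986e-04]), 'joint_efforts': array([-5.58683205e-04, -6.67858744e+01,  9.84957442e-01, -3.14467156e+01,
       -6.04566769e-02,  4.27412486e-02,  9.12459450e-05]), 'position': array([ 0.21690605, -0.58556731,  0.20415768]), 'ee_rot': array([-3.09078481e+00, -5.54165432e-01,  6.47600155e-04]), 'force': array([ 0.08639743, -0.67500833,  0.49282579]), 'ft_torque': array([-0.00039378,  0.03060112,  0.03148094]), 'width': 0.9981767185802672}
scene {'intrinsics': array([[409.59331507,   0.        , 279.56299367],
       [  0.        , 409.59331507, 209.43977386],
       [  0.        ,   0.        ,   1.        ]]), 'position': array([ 0.83535493, -0.49816425,  0.68414644]), 'attitude': array([-2.26444293, -0.63300546,  0.26032118])}
top {'intrinsics': array([[435.30574783,   0.        , 273.56343155],
       [  0.        , 435.30574783, 203.23945494],
       [  0.        ,   0.        ,   1.        ]]), 'position': array([0.4482609 , 0.02714578, 1.12443204]), 'attitude': array([-2.19676343,  2.14949583, -0.04571151])}
wrist {'intrinsics': array([[291.49689189,   0.        , 275.93364031],
       [  0.        , 291.49689189, 200.2151674 ],
       [  0.        ,   0.        ,   1.        ]]), 'position': array([ 0.293874  , -0.55700081,  0.38445077]), 'attitude': array([ 2.36109824, -1.64307379, -0.2576548 ])}
```

View pics/scene0.png

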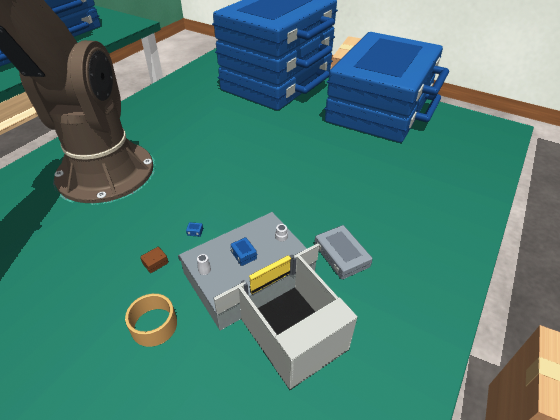

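View pics/top0.png

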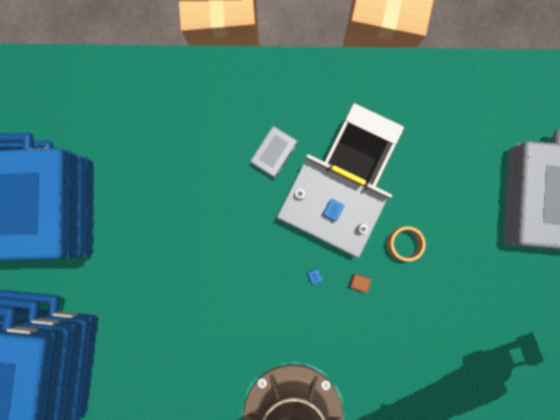

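The scene view shows the blue case on the deck at (243,250). In the top view it is at (334,210), with the yellow flap at (348,175), sockets at (300,194) and (363,229), and the tape roll at (406,244). The small blue look-alike is on the bench at (315,277). Next I'll measure these.

```bash
python3 - <<'E'
from h import *
d=np.load("top0.npz");im=d["im"];dep=d["d"];c=cam("top")
hsv=cv2.cvtColor(im,cv2.COLOR_RGB2HSV)
roi=np.zeros(im.shape[:2],np.uint8);roi[90:300,240:440]=1
def blobs(m,z,name,mn=15):
    cs,_=cv2.findContours((m.astype(np.uint8)*roi),cv2.RETR_EXTERNAL,cv2.CHAIN_APPROX_NONE)
    for k in cs:
        if cv2.contourArea(k)<mn: continue
        r=cv2.minAreaRect(k);b=cv2.boxPoints(r)
        w=np.array([onplane(c,u,v,z) for u,v in b])[:,:2]
        e0=w[1]-w[0];e1=w[2]-w[1]
        print(name,r[0],"ctr",w.mean(0).round(4),"sides",np.linalg.norm(e0).round(4),np.degrees(np.arctan2(e0[1],e0[0])).round(1),np.linalg.norm(e1).round(4),np.degrees(np.arctan2(e1[1],e1[0])).round(1), "depthz",(c[1][2]-np.median(dep[k[:,0,1],k[:,0,0]])).round(3))
H,S,V=cv2.split(hsv)
blobs((H>95)&(H<125)&(S>110)&(V>60),0.086,"blue")
blobs((H>18)&(H<35)&(S>150)&(V>120),0.113,"yellow")
green=(H>60)&(H<95)&(S>100)
blobs(~green,0.06,"nongreen",100)
big=cv2.resize(im[95:265,245:435],None,fx=4,fy=3.5*4/3.5,interpolation=cv2.INTER_CUBIC)[:600]
cv2.imwrite("pics/topcrop.png",cv2.resize(im[95:265,265:435],(600,600),interpolation=cv2.INTER_CUBIC)[:,:,::-1])
ds=np.load("scene0.npz")["im"]
cv2.imwrite("pics/scenecrop.png",cv2.resize(ds[200:395,170:380],(646,600),interpolation=cv2.INTER_CUBIC)[:,:,::-1])
E
```

```text
blue (314.2000427246094, 276.4000244140625) ctr [ 0.3488 -0.0438] sides 0.0253 -62.2 0.0313 -152.3 depthz 0.027
blue (333.0, 210.00001525878906) ctr [ 0.5065 -0.086 ] sides 0.0428 -25.6 0.0339 -115.6 depthz 0.086
yellow (348.8000183105469, 174.89999389648438) ctr [ 0.5877 -0.1185] sides 0.0147 -25.5 0.084 -115.8 depthz 0.08
nongreen (360.0500183105469, 282.85003662109375) ctr [ 0.3337 -0.156 ] sides 0.0387 -17.8 0.0483 -107.0 depthz 0.016
nongreen (314.300048828125, 276.10003662109375) ctr [ 0.347  -0.0459] sides 0.0271 -62.2 0.0331 -152.3 depthz 0.026
nongreen (406.0, 243.0) ctr [ 0.432  -0.2657] sides 0.0868 0.3 0.0962 -88.7 depthz 0.012
nongreen (273.651611328125, 151.59747314453125) ctr [0.6496 0.0593] sides 0.1121 -31.2 0.0783 -122.1 depthz -0.012
nongreen (348.62762451171875, 176.25762939453125) ctr [ 0.5932 -0.1259] sides 0.3462 -24.9 0.2342 -115.9 depthz -0.004
```

View pics/topcrop.png

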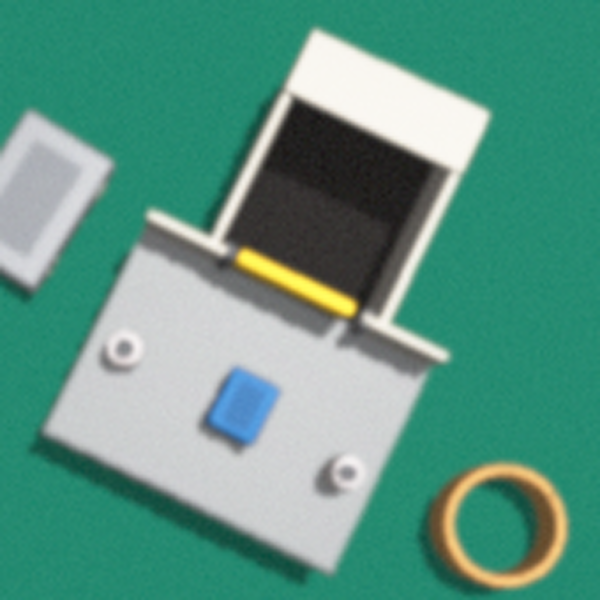

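View pics/scenecrop.png

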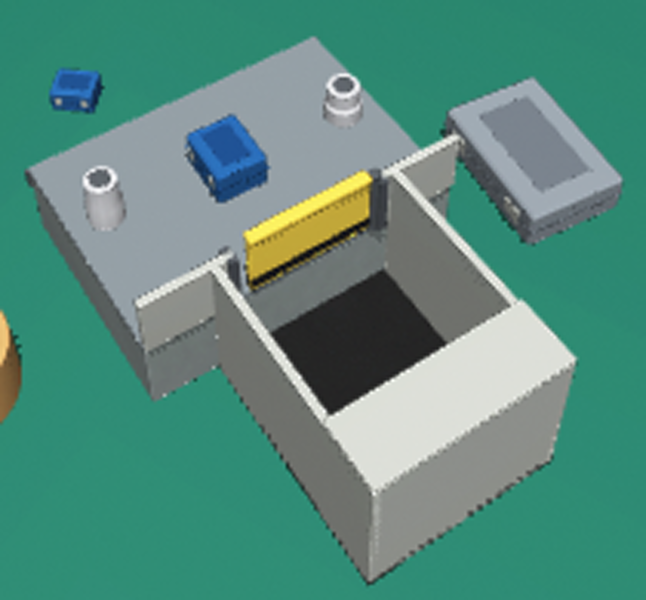

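View pics/wrist0.png

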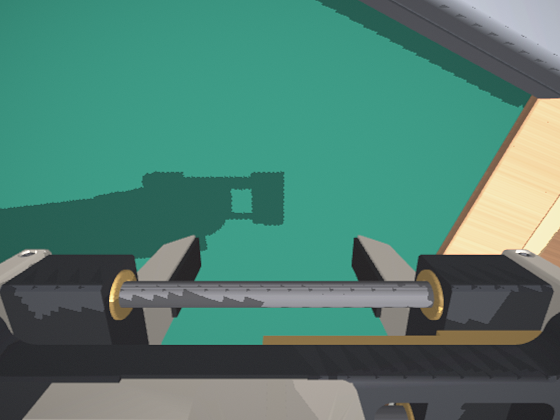

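```bash
cat >> h.py <<'E'
def crop(u,v):return (265+(u+.5)*170/600-.5,95+(v+.5)*170/600-.5)
E
python3 - <<'E'
from h import *
c=cam("top");cs=cam("scene")
im=np.load("top0.npz")["im"]
P={k:onplane(c,*crop(*uv),z)[:2] for k,uv,z in [("nl",(43,432),.06),("nr",(333,573),.06),("farR_hood",(490,113),.109),("farL_hood",(315,29),.109),("wl",(150,211),.105),("wr",(449,357),.105),("sockL",(124,348),.088),("sockR",(347,473),.096),("fl",(240,257),.113),("fr",(353,310),.113)]}
S=lambda u,v,z:onplane(cs,170+(u+.5)*210/646-.5,200+(v+.5)*195/600-.5,z)[:2]
Q={"nl":S(315,38,.06),"nr":S(27,170,.06),"farR_hood":S(373,492,.109),"farL_hood":S(577,358,.109),"fl":S(371,175,.113),"fr":S(248,236,.113)}
for k in P: print(k,P[k].round(4),Q.get(k,np.zeros(2)).round(4))
for D in(P,Q):
    m={"nl":(-.16,.11),"nr":(-.16,-.11)}
    if "wl" in D:pass
    e=D["nl"]-D["nr"];print("len",np.linalg.norm(e),"yaw",np.degrees(np.arctan2(e[1],e[0]))-90)
    e=D["farL_hood"]-D["farR_hood"];print("hood len",np.linalg.norm(e),"yaw",np.degrees(np.arctan2(e[1],e[0]))-90)
    e=(D["farL_hood"]+D["farR_hood"]-D["nl"]-D["nr"])/2;print("L",np.linalg.norm(e),"yaw",np.degrees(np.arctan2(e[1],e[0])))
    x=e/np.linalg.norm(e);print("origin",(D["nl"]+D["nr"])/2+.16*x,(D["farL_hood"]+D["farR_hood"])/2-.16*x,"flap mid",(D["fl"]+D["fr"])/2)
ds=np.load("scene0.npz")["im"];H,Sa,V=cv2.split(cv2.cvtColor(ds,cv2.COLOR_RGB2HSV))
m=((H>95)&(H<125)&(Sa>110)).astype(np.uint8);r=np.zeros_like(m);r[225:275,220:270]=1
k=max(cv2.findContours(m*r,cv2.RETR_EXTERNAL,cv2.CHAIN_APPROX_NONE)[0],key=cv2.contourArea)
print(cv2.approxPolyDP(k,2,True)[:,0].tolist())
E
```

```text
nl [0.4878 0.0479] [0.4942 0.0447]
nr [ 0.3955 -0.153 ] [ 0.4009 -0.1542]
farR_hood [ 0.7048 -0.2459] [ 0.7082 -0.2472]
farL_hood [ 0.76   -0.1294] [ 0.7625 -0.1292]
wl [ 0.6356 -0.0213] [0. 0.]
wr [ 0.5416 -0.2204] [0. 0.]
sockL [ 0.5448 -0.0062] [0. 0.]
sockR [ 0.4636 -0.1555] [0. 0.]
fl [ 0.6044 -0.0809] [ 0.6116 -0.0818]
fr [ 0.5706 -0.1555] [ 0.5748 -0.1556]
len 0.22106615066759364 yaw -24.683750885764226
hood len 0.1289551224301252 yaw -25.370978412351903
L 0.3206008240223367 yaw -24.920037144054067
origin [ 0.58676733 -0.11994397] [ 0.58731221 -0.12019713] flap mid [ 0.58754131 -0.11820309]
len 0.21968667675534542 yaw -25.11602100442539
hood len 0.12985728149104803 yaw -24.717722795277467
L 0.3172423234171713 yaw -24.876431832908928
origin [ 0.59270922 -0.12202988] [ 0.59020741 -0.12086982] flap mid [ 0.5931999  -0.11870934]
[[245, 237], [231, 244], [233, 254], [237, 259], [236, 257], [239, 257], [241, 265], [256, 258], [255, 249]]
```

step_arm(series=[[[0.071, 0.01, 0.017, 0, 2], [0.071, 0.026, 0.045, 0, 5], [0.071, 0.045, 0.08, 0, 9], [0.071, 0.065, 0.115, 0, 13], [0.071, 0.085, 0.15, 0, 17], [0.071, 0.105, 0.185, 0, 21], [0.071, 0.125, 0.22, 0, 25], [0.071, 0.145, 0.255, 0, 29], [0.071, 0.165, 0.29, 0, 33], [0.071, 0.185, 0.325, 0, 37], [0.071, 0.205, 0.36, 0, 41], [0.071, 0.225, 0.395, 0, 45], [0.071, 0.245, 0.43, 0, 49], [0.071, 0.262, 0.46, 0, 53], [0.071, 0.277, 0.486, 0, 56], [0.071, 0.288, 0.505, 0, 58.5], [0.071, 0.294, 0.515, 0, 59.6], [0.071, 0.294, 0.515, 0, 59.6], [0.071, 0.294, 0.515, 0, 59.6], [0.071, 0.294, 0.515, 0, 59.6]]])

```text
clock: 1.82
position: [0.5102, -0.0726, 0.2041]
ee_rot: [-2.41, -2.014, 0.003]
force: [-0.4, -0.9, -0.7]
width: 0.773
```

```bash
python3 - <<'E'
from h import *
s=observe();print(s["clock"],s["position"],R.from_rotvec(s["ee_rot"]).as_matrix().round(3).tolist(),s["width"],s["force"])
cw=cam("wrist")
for n in("wrist","top"):
    im,d=eyes.get_image(n);save(f"pics/{n}1.png",im);np.savez(f"{n}1.npz",im=im,d=d,K=cw[0],t=cw[1],M=cw[2])
E
```

```text
1.8167 [ 0.51015662 -0.0725567   0.20406364] [[0.178, 0.984, -0.002], [0.984, -0.178, -0.001], [-0.001, -0.002, -1.0]] 0.7726391087052062 [-0.42370902 -0.94068858 -0.71218975]
```

View pics/wrist1.png

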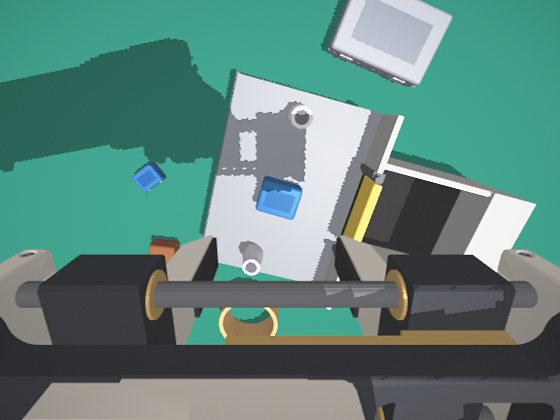

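View pics/top1.png

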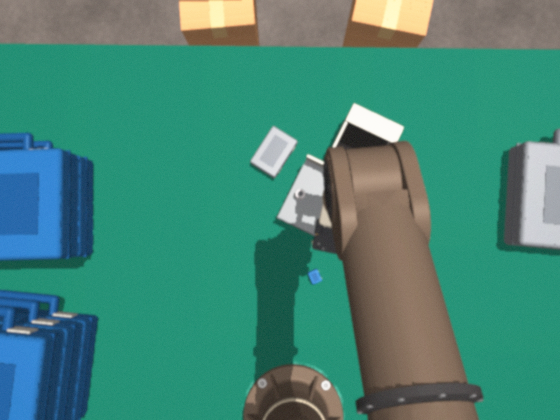

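The wrist view shows the case at (279,198), the flap at (363,210), the short socket at (302,116), and the fingers at (205,265) and (350,265). I'll check the box and case positions against this view.

```bash
python3 - <<'E'
from h import *
d=np.load("wrist1.npz");im=d["im"];c=(d["K"],d["t"],d["M"]);dep=d["d"]
print("cam",c[1])
H,S,V=cv2.split(cv2.cvtColor(im,cv2.COLOR_RGB2HSV))
o=np.array([.589,-.1205]);a=np.radians(-25);X=np.array([np.cos(a),np.sin(a)]);Y=np.array([-X[1],X[0]])
bx=lambda p:(np.array([(p[:2]-o)@X,(p[:2]-o)@Y])*1000).round(1)
m=((H>95)&(H<125)&(S>100)&(V>60)).astype(np.uint8);r=np.zeros_like(m);r[165:235,245:310]=1
k=max(cv2.findContours(m*r,cv2.RETR_EXTERNAL,cv2.CHAIN_APPROX_NONE)[0],key=cv2.contourArea)
ap=cv2.approxPolyDP(k,3,True)[:,0];print("case poly")
for p in ap: print(p,bx(onplane(c,*p,.086)),bx(onplane(c,*p,.06)))
for n,p,z in [("deck nl",(237,70),.06),("deck nr",(203,236),.06),("sockS",(302,116),.088),("wing L tip",(403,116),.105),("flap L",(379,180),.113),("flap R",(355,240),.113),("hoodfarL",(536,204),.109)]:
    print(n,bx(onplane(c,*p,z)))
cv2.imwrite("pics/w1c.png",cv2.resize(im[60:280,190:400],(573,600),interpolation=cv2.INTER_CUBIC)[:,:,::-1])
E
```

```text
cam [0.52423854 0.00937108 0.38420158]
case poly
[265 176] [-107.3   20.2] [-106.8   14. ]
[256 208] [-108.1  -16.8] [-107.6  -26.1]
[291 219] [-68.  -19.4] [-64. -29.]
[301 188] [-67.2  17.3] [-63.2  10.9]
deck nl [-161.4  114.2]
deck nr [-161.5  -77.7]
sockS [-87.  88.]
wing L tip [  1.3 111.8]
flap L [-1.6 50.5]
flap R [ -2.6 -15. ]
hoodfarL [159.9  66.7]
```

View pics/w1c.png

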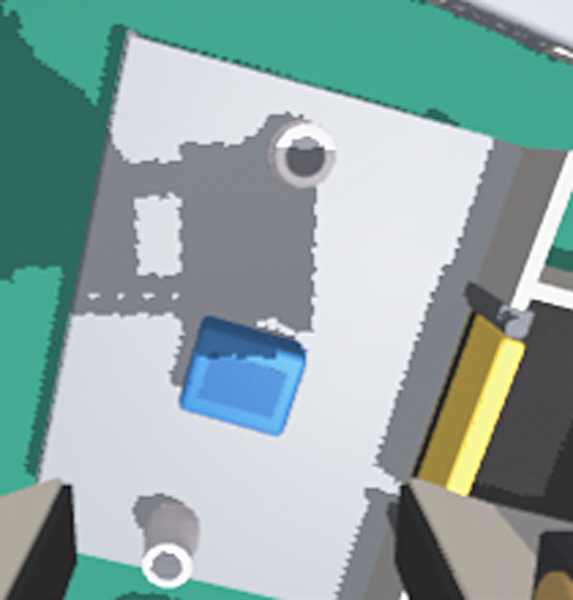

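step_arm(series=[[[0.071, 0.002, 0.0005, -0.01, 0], [0.071, 0.004, 0.001, -0.03, 0], [0.071, 0.004, 0.001, -0.05, 0], [0.071, 0.004, 0.001, -0.065, 0], [0.071, 0.004, 0.001, -0.075, 0], [0.071, 0.004, 0.001, -0.08, 0], [0.071, 0.004, 0.001, -0.08, 0]]])

```text
clock: 2.5
position: [0.5135, -0.0719, 0.1231]
ee_rot: [-2.41, -2.012, 0.005]
force: [-0.3, 0.2, 0.1]
width: 0.776
```

```bash
cat > look.py <<'E'
import sys
from h import *
i=sys.argv[1]
s=observe();print(s["clock"],s["position"].round(4),R.from_rotvec(s["ee_rot"]).as_matrix()[:2,1].round(3),s["width"],s["force"].round(2))
o=np.array([.5895,-.119]);a=np.radians(-25);X=np.array([np.cos(a),np.sin(a)]);Y=np.array([-X[1],X[0]])
p=s["position"][:2]-o;print("TCP box",(p@X*1e3).round(1),(p@Y*1e3).round(1))
A,_=eyes.get_image("wrist");B,_=eyes.get_image("scene")
A=cv2.resize(A[100:400,120:440],(430,403));B=cv2.resize(B[190:390,180:370],(383,403),interpolation=cv2.INTER_CUBIC)
save(f"pics/l{i}.png",np.hstack([A,B])[:,:800])
E
python3 look.py 2
```

```text
2.5 [ 0.5135 -0.0719  0.1231] [ 0.984 -0.179] 0.7764297750186443 [-0.3   0.22  0.1 ]
TCP box -88.8 10.5
```

View pics/l2.png

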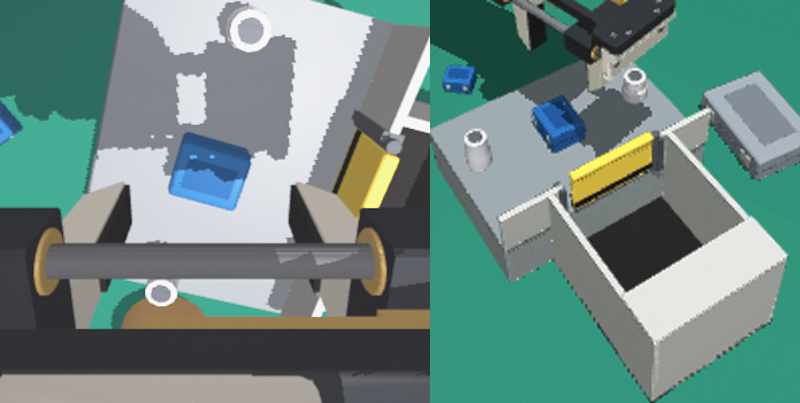

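```bash
cat > tips.py <<'E'
import sys
from h import *
s=observe();c=cam("wrist");cs=cam("scene");M=R.from_rotvec(s["ee_rot"]).as_matrix();p=s["position"]
im,d=eyes.get_image("wrist");im=im.copy()
w=s["width"]*.092/2
for sg in(1,-1):
  for dx in(-.0095,.0095):
    for yy in (w,w+.019):
      for z in (.014,):
        q=p+M@np.array([dx,sg*yy,z]);u=proj(c,q);print(sg,dx,yy,u.round(0))
        cv2.circle(im,tuple(int(t) for t in u),3,(255,0,0) if sg>0 else (255,0,255),-1)
o=np.array([.5895,-.119]);a=np.radians(-25);X=np.array([np.cos(a),np.sin(a)]);Y=np.array([-X[1],X[0]])
for b in [(-.16,.11,.06),(-.16,-.11,.06),(-.066,.013,.086),(-.066,-.023,.086),(-.11,.013,.086),(-.11,-.023,.086),(0,.046,.113),(0,-.04,.113)]:
    q=np.r_[o+X*b[0]+Y*b[1],b[2]];u=proj(c,q)
    cv2.circle(im,tuple(int(t) for t in u),2,(0,255,0),-1)
save(sys.argv[1],im)
E
python3 tips.py pics/tips2.png
```

```text
1 -0.0095 0.03569919904201713 [326. 239.]
1 -0.0095 0.05469919904201713 [352. 239.]
1 0.0095 0.03569919904201713 [327. 215.]
1 0.0095 0.05469919904201713 [354. 215.]
-1 -0.0095 0.03569919904201713 [228. 239.]
-1 -0.0095 0.05469919904201713 [202. 239.]
-1 0.0095 0.03569919904201713 [227. 215.]
-1 0.0095 0.05469919904201713 [200. 215.]
```

View pics/tips2.png

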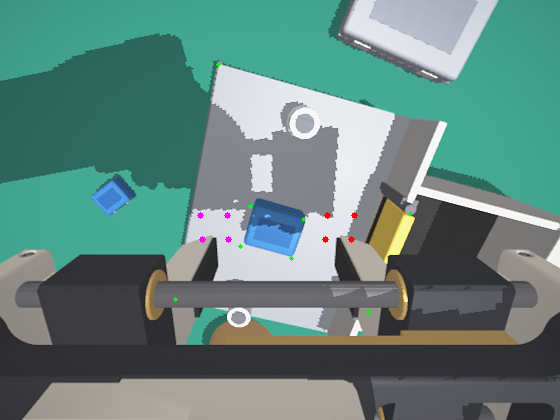

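```bash
python3 - <<'E'
from h import *
s=observe();c=cam("wrist");M=R.from_rotvec(s["ee_rot"]).as_matrix();p=s["position"]
im,d=eyes.get_image("wrist")
cv2.imwrite("pics/fing.png",cv2.resize(im[190:360,170:390],(776,600),interpolation=cv2.INTER_NEAREST)[:,:,::-1])
K,t,Mc=c
for u,v in [(211,241),(214,245),(216,250),(216,260),(216,272),(214,285),(205,243),(195,248),(185,255),(180,270),(340,241),(345,246),(338,245),(340,260),(355,250),(365,255),(213,275),(200,300)]:
    z=d[v,u]; q=t+Mc@(np.linalg.inv(K)@np.array([u,v,1])*z); print((u,v),z.round(3),"tool mm",(M.T@(q-p)*1e3).round(1))
E
```

```text
(211, 241) 0.168 tool mm [  9.3 -38.3 -27.7]
(214, 245) 0.168 tool mm [  6.9 -36.7 -27.9]
(216, 250) 0.174 tool mm [  1.6 -36.6 -24. ]
(216, 260) 0.174 tool mm [ -4.1 -36.6 -25.7]
(216, 272) 0.279 tool mm [-67.8 -58.2  64.5]
(214, 285) 0.09 tool mm [  30.5  -20.1 -102.6]
(205, 243) 0.163 tool mm [ 10.5 -40.5 -32.6]
(195, 248) 0.158 tool mm [ 10.2 -44.7 -38. ]
(185, 255) 0.15 tool mm [ 10.4 -47.6 -46.4]
(180, 270) 0.136 tool mm [ 10.4 -45.7 -60.8]
(340, 241) 0.169 tool mm [  8.6  36.3 -26.2]
(345, 246) 0.158 tool mm [ 10.9  36.6 -37.2]
(338, 245) 0.165 tool mm [  8.4  34.2 -30.9]
(340, 260) 0.16 tool mm [  2.9  34.2 -38.2]
(355, 250) 0.154 tool mm [ 10.9  40.8 -41.8]
(365, 255) 0.149 tool mm [ 11.   44.4 -47.4]
(213, 275) 0.167 tool mm [ -8.8 -36.9 -34.5]
(200, 300) 0.087 tool mm [  27.7  -23.8 -106.2]
```

View pics/fing.png

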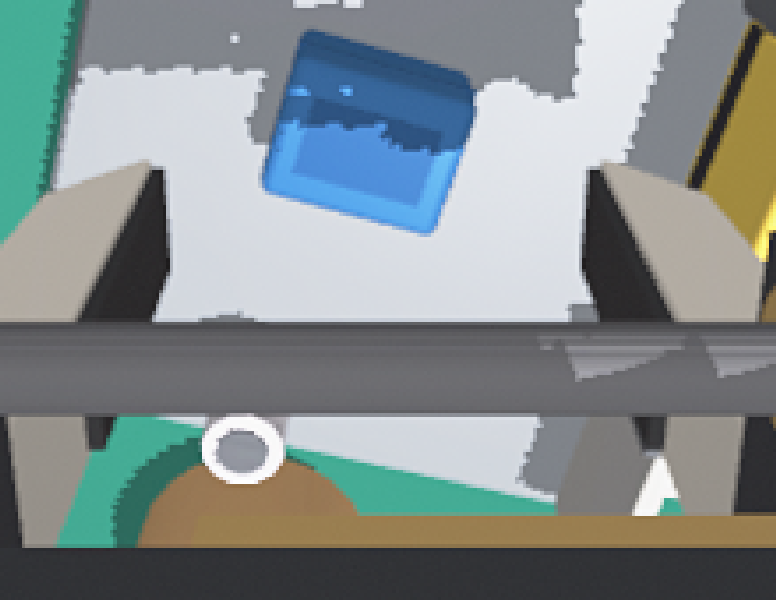

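```bash
python3 - <<'E'
from h import *
s=observe();c=cam("scene");M=R.from_rotvec(s["ee_rot"]).as_matrix();p=s["position"]
im,d=eyes.get_image("scene");K,t,Mc=c
cv2.imwrite("pics/s3.png",cv2.resize(im[170:270,210:330],(720,600),interpolation=cv2.INTER_NEAREST)[:,:,::-1])
v,u=np.mgrid[170:270,210:330];z=d[170:270,210:330]
P=(Mc@(np.linalg.inv(K)@np.stack([u.ravel(),v.ravel(),np.ones(u.size)])*z.ravel())).T+t
T=(P-p)@M*1e3
m=(abs(T[:,0])<14)&(abs(T[:,1])<62)&(abs(T[:,1])>30)&(T[:,2]<20)&(T[:,2]>-60)
for q,a,b in sorted(zip(T[m][:,2].round(0),u.ravel()[m],v.ravel()[m]),reverse=True)[:12]: print(q,a,b)
for sg in(1,-1):
  for zz in(.014,-.024): print(sg,zz,proj(c,p+M@np.array([0,sg*.04,zz])).round(0))
E
```

```text
-20.0 235 211
-20.0 230 214
-21.0 259 234
-21.0 236 210
-21.0 234 212
-21.0 232 213
-21.0 229 214
-21.0 228 213
-22.0 233 212
-22.0 231 214
-23.0 260 234
-23.0 237 209
1 0.014 [264. 244.]
1 -0.024 [264. 230.]
-1 0.014 [234. 223.]
-1 -0.024 [233. 209.]
```

View pics/s3.png

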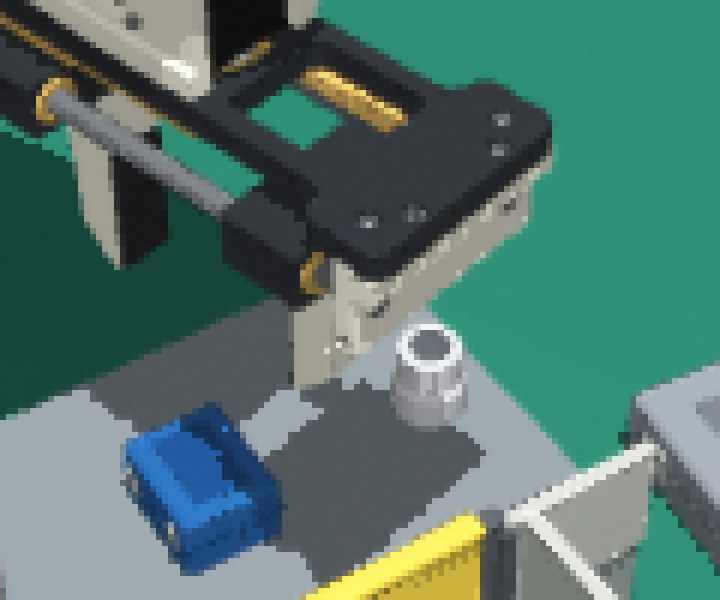

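```bash
python3 - <<'E'
from h import *
s=observe();c=cam("scene");M=R.from_rotvec(s["ee_rot"]).as_matrix();p=s["position"]
im,d=eyes.get_image("scene");K,t,Mc=c
v,u=np.mgrid[120:300,150:400];z=d[120:300,150:400]
P=(Mc@(np.linalg.inv(K)@np.stack([u.ravel(),v.ravel(),np.ones(u.size)])*z.ravel())).T+t
T=(P-p)@M*1e3
T=T[z.ravel()>0]
def show(lbl,m):
    q=T[m]; 
    if len(q): print(lbl,len(q),"x",q[:,0].min().round(),q[:,0].max().round(),"y",q[:,1].min().round(),q[:,1].max().round())
for z0 in range(-120,20,8):
    show(z0,(T[:,2]>=z0)&(T[:,2]<z0+8)&(abs(T[:,0])<60)&(abs(T[:,1])<110))
# max z(toward tip) by y-bin along x bins
E
```

```text
-120 280 x -39.0 33.0 y -93.0 96.0
-112 475 x -39.0 34.0 y -91.0 94.0
-104 400 x -39.0 35.0 y -87.0 88.0
-96 224 x -39.0 35.0 y -86.0 88.0
-88 33 x -37.0 34.0 y -79.0 88.0
-80 14 x -7.0 7.0 y -39.0 -37.0
-72 45 x -14.0 8.0 y -55.0 55.0
-64 48 x -13.0 8.0 y -53.0 54.0
-56 58 x -14.0 2.0 y -52.0 53.0
-48 73 x -14.0 8.0 y -53.0 53.0
-40 72 x -13.0 8.0 y -50.0 53.0
-32 53 x -13.0 8.0 y -47.0 49.0
-24 17 x -12.0 6.0 y -41.0 41.0
8 167 x -60.0 13.0 y 72.0 98.0
16 166 x -60.0 60.0 y 78.0 110.0
```

Both cameras put the real fingertips about 22 mm above the reported TCP, where the given geometry says 14 mm below it. They also put the gripper body 66 mm above the tips, which matches the spec. I'll trust the cameras and go down in stages, watching the force.

step_arm(series=[[[0.071, 0.0005, 0.0015, -0.015, 0], [0.071, 0.0005, 0.0015, -0.03, 0], [0.071, 0.0005, 0.0015, -0.042, 0], [0.071, 0.0005, 0.0015, -0.045, 0], [0.071, 0.0005, 0.0015, -0.045, 0]]])

```text
clock: 3.22
position: [0.5149, -0.0701, 0.0797]
ee_rot: [-2.411, -2.014, 0.002]
force: [-0.1, -0.2, -0.5]
width: 0.775
```

```bash
python3 look.py 3
```

```text
3.2167 [ 0.5149 -0.0701  0.0797] [ 0.984 -0.178] 0.7747930769614496 [-0.12 -0.19 -0.49]
TCP box -88.3 12.8
```

View pics/l3.png

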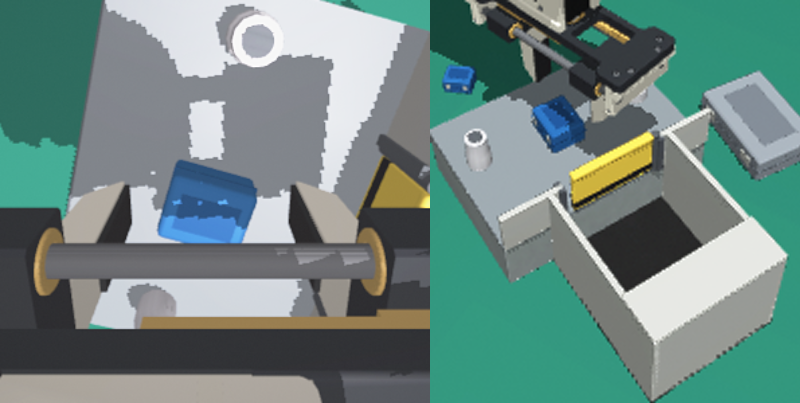

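The tips are still clearly above the case top and the force is near zero, which confirms the offset. Next I'll go down 33 mm.

step_arm(series=[[[0.071, 0, 0, -0.012, 0], [0.071, 0, 0, -0.022, 0], [0.071, 0, 0, -0.029, 0], [0.071, 0, 0, -0.033, 0], [0.071, 0, 0, -0.033, 0]]])

```text
clock: 3.73
position: [0.5152, -0.07, 0.0469]
ee_rot: [2.411, 2.014, -0.002]
force: [-0.1, -0.1, -0.2]
width: 0.772
```

```bash
python3 look.py 4; python3 - <<'E'
from h import *
s=observe();c=cam("wrist");M=R.from_rotvec(s["ee_rot"]).as_matrix();p=s["position"]
im,d=eyes.get_image("wrist");K,t,Mc=c
for u,v in [(209,242),(214,246),(216,250),(339,241),(338,245)]:
    z=d[v,u]; q=t+Mc@(np.linalg.inv(K)@np.array([u,v,1])*z); print((u,v),"world",q.round(4))
H,S,V=cv2.split(cv2.cvtColor(im,cv2.COLOR_RGB2HSV))
o=np.array([.5897,-.1178]);a=np.radians(-25);X=np.array([np.cos(a),np.sin(a)]);Y=np.array([-X[1],X[0]])
m=((H>95)&(H<125)&(S>100)&(V>40)).astype(np.uint8);m[:, :220]=0;m[:,340:]=0
vv,uu=np.nonzero(m);z=d[vv,uu]
P=(Mc@(np.linalg.inv(K)@np.stack([uu,vv,np.ones(len(uu))])*z)).T+t
P=P[(z>0)&(P[:,2]>.062)&(P[:,2]<.09)]
top=P[P[:,2]>.083]
b=np.stack([(top[:,:2]-o)@X,(top[:,:2]-o)@Y],1).astype(np.float32)*1000
print(len(b),"top box frame min/max",np.percentile(b,[1,99],0).round(1).tolist(),cv2.minAreaRect(b), "zmax",P[:,2].max())
E
```

```text
3.7333 [ 0.5152 -0.07    0.0469] [ 0.984 -0.178] 0.7722802554020288 [-0.07 -0.07 -0.21]
TCP box -88.0 13.0
(209, 242) world [ 0.4793 -0.0533  0.0778]
(214, 246) world [ 0.481  -0.0569  0.0765]
(216, 250) world [ 0.4799 -0.0621  0.0711]
(339, 241) world [ 0.5524 -0.0675  0.0748]
(338, 245) world [ 0.5511 -0.0683  0.0778]
2014 top box frame min/max [[-107.8, -21.7], [-65.9, 13.2]] ((-86.65413665771484, -4.717836380004883), (36.25247573852539, 43.73209762573242), 87.71820831298828) zmax 0.08855033895096986
```

View pics/l4.png

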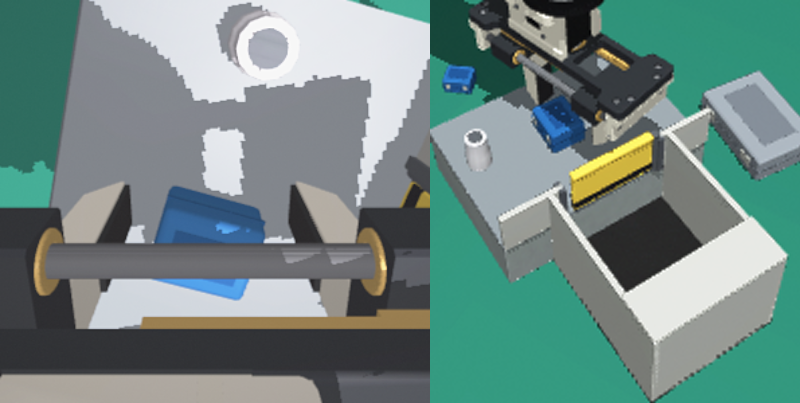

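step_arm(series=[[[0.071, 0.0018, -0.0008, 0, 0], [0.071, 0.0045, -0.0021, 0, 0], [0.071, 0.0082, -0.0038, 0, 0], [0.071, 0.0118, -0.0055, 0, 0], [0.071, 0.0154, -0.0072, 0, 0], [0.071, 0.019, -0.0089, 0, 0], [0.071, 0.0227, -0.0106, 0, 0], [0.071, 0.0263, -0.0123, 0, 0], [0.071, 0.0299, -0.0139, 0, 0], [0.071, 0.0335, -0.0156, 0, 0], [0.071, 0.0372, -0.0173, 0, 0], [0.071, 0.0408, -0.019, 0, 0], [0.071, 0.0435, -0.0203, 0, 0], [0.071, 0.0453, -0.0211, 0, 0], [0.071, 0.0453, -0.0211, 0, 0]]])

```text
clock: 5.13
position: [0.5598, -0.0914, 0.0473]
ee_rot: [-2.411, -2.013, 0.004]
force: [-6.4, 0.5, 0.7]
width: 0.774
```

```bash
python3 look.py 5
```

```text
5.1333 [ 0.5598 -0.0914  0.0473] [ 0.984 -0.178] 0.7741176567714119 [-6.45  0.52  0.67]
TCP box -38.5 12.5
```

View pics/l5.png

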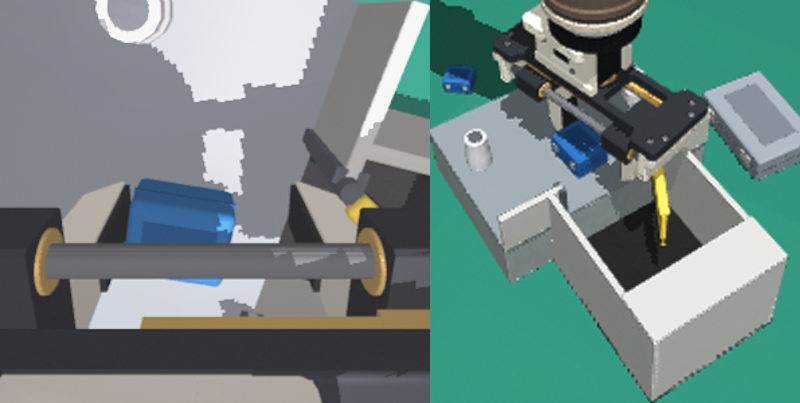

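step_arm(series=[[[0.071, 0.0018, -0.0008, 0, 0], [0.071, 0.0045, -0.0021, 0, 0], [0.071, 0.0082, -0.0038, 0, 0], [0.071, 0.0118, -0.0055, 0, 0], [0.071, 0.0154, -0.0072, 0, 0], [0.071, 0.019, -0.0089, 0, 0], [0.071, 0.0227, -0.0106, 0, 0], [0.071, 0.0263, -0.0123, 0, 0], [0.071, 0.029, -0.0135, 0, 0], [0.071, 0.0308, -0.0144, 0, 0], [0.071, 0.0317, -0.0148, 0, 0], [0.071, 0.0317, -0.0148, 0, 0]]])

```text
clock: 6.23
position: [0.5919, -0.1063, 0.0473]
ee_rot: [-2.411, -2.013, 0.003]
force: [-2.1, -0.8, -0.5]
width: 0.773
```

```bash
python3 look.py 6
```

```text
6.2333 [ 0.5919 -0.1063  0.0473] [ 0.984 -0.178] 0.772815415489364 [-2.14 -0.85 -0.46]
TCP box -3.2 12.5
```

View pics/l6.png

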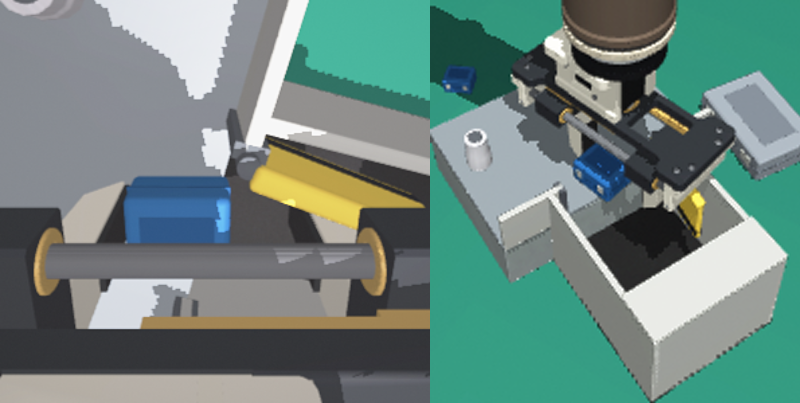

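```bash
python3 - <<'E'
from h import *
s=observe();c=cam("wrist");im,d=eyes.get_image("wrist");K,t,Mc=c
H,S,V=cv2.split(cv2.cvtColor(im,cv2.COLOR_RGB2HSV))
o=np.array([.5897,-.1178]);a=np.radians(-25);X=np.array([np.cos(a),np.sin(a)]);Y=np.array([-X[1],X[0]])
for nm,lo,hi,zz in(("case",95,125,.083),("flap",18,35,.100)):
    m=((H>lo)&(H<hi)&(S>100)&(V>40)).astype(np.uint8)
    m[300:]=0; 
    if nm=="case": m[:,:200]=0;m[:,345:]=0
    vv,uu=np.nonzero(m);z=d[vv,uu];P=(Mc@(np.linalg.inv(K)@np.stack([uu,vv,np.ones(len(uu))])*z)).T+t
    P=P[(z>0)&(P[:,2]>zz)&(P[:,2]<.12)]
    b=np.stack([(P[:,:2]-o)@X,(P[:,:2]-o)@Y],1).astype(np.float32)*1000
    print(nm,len(b),np.percentile(b,[1,99],0).round(1).tolist(),cv2.minAreaRect(b),P[:,2].max())
E
```

```text
case 2726 [[-38.4, -4.7], [4.3, 21.6]] ((-17.10853385925293, 8.093477249145508), (43.802734375, 21.565181732177734), 14.31850528717041) 0.08852128155178662
flap 1911 [[2.0, 37.3], [46.3, 48.8]] ((26.77796745300293, 41.991241455078125), (9.178750991821289, 51.06330871582031), 82.86170196533203) 0.115298284709988
```

step_arm(series=[[[0.071, 0.0018, -0.0008, 0, 0], [0.071, 0.0045, -0.0021, 0, 0], [0.071, 0.0082, -0.0038, 0, 0], [0.071, 0.0118, -0.0055, 0, 0], [0.071, 0.0154, -0.0072, 0, 0], [0.071, 0.019, -0.0089, 0, 0], [0.071, 0.0227, -0.0106, 0, 0], [0.071, 0.0263, -0.0123, 0, 0], [0.071, 0.0299, -0.0139, 0, 0], [0.071, 0.0326, -0.0152, 0, 0], [0.071, 0.0344, -0.0161, 0, 0], [0.071, 0.0344, -0.0161, 0, 0], [0.071, 0.0344, -0.0161, 0, 0]]])

```text
clock: 7.47
position: [0.6266, -0.1227, 0.0475]
ee_rot: [2.411, 2.013, -0.003]
force: [1.0, -1.9, -0.0]
width: 0.775
```

```bash
python3 look.py 7
```

```text
7.4667 [ 0.6266 -0.1227  0.0475] [ 0.984 -0.179] 0.7745665210637133 [ 1.02 -1.88 -0.02]
TCP box 35.2 12.3
```

View pics/l7.png

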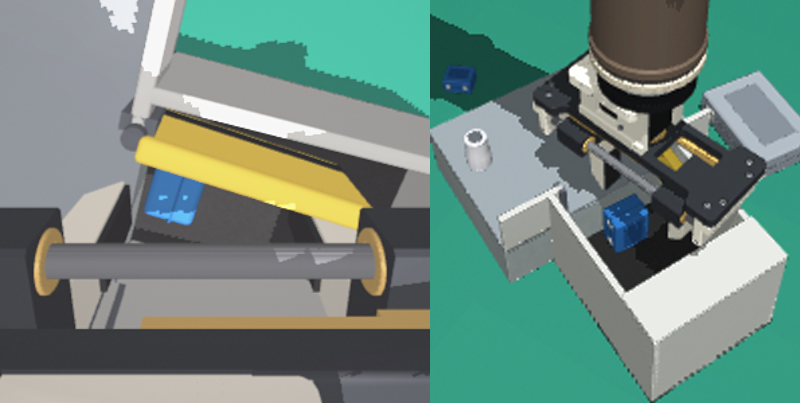

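```bash
cat > blue.py <<'E'
from h import *
o=np.array([.5897,-.1178]);a=np.radians(-25);X=np.array([np.cos(a),np.sin(a)]);Y=np.array([-X[1],X[0]])
for n in("scene","wrist"):
    c=cam(n);im,d=eyes.get_image(n);K,t,Mc=c
    H,S,V=cv2.split(cv2.cvtColor(im,cv2.COLOR_RGB2HSV))
    m=((H>95)&(H<125)&(S>100)&(V>40))
    vv,uu=np.nonzero(m);z=d[vv,uu];P=(Mc@(np.linalg.inv(K)@np.stack([uu,vv,np.ones(len(uu))])*z)).T+t
    b=np.stack([(P[:,:2]-o)@X,(P[:,:2]-o)@Y,P[:,2]],1)*1000
    b=b[(z>0)&(b[:,0]>-20)&(b[:,0]<160)&(abs(b[:,1])<70)&(b[:,2]<150)]
    print(n,len(b),np.percentile(b,[2,98],0).round(1).tolist() if len(b) else "")
E
python3 blue.py
```

```text
scene 471 [[9.2, -15.9, 5.1], [34.6, 19.3, 50.2]]
wrist 1289 [[6.5, -13.6, 47.9], [31.1, 11.5, 51.7]]
```

The case is inside the box, standing on end between z = 6 and 50 mm. That is below the deck, the flap's lower edge and the fingertips. Next I'll lift the hand straight up.

step_arm(series=[[[0.071, 0, 0, 0.005, 0], [0.071, 0, 0, 0.015, 0], [0.071, 0, 0, 0.03, 0], [0.071, 0, 0, 0.05, 0], [0.071, 0, 0, 0.07, 0], [0.071, 0, 0, 0.09, 0], [0.071, 0, 0, 0.11, 0], [0.071, 0, 0, 0.13, 0], [0.071, -0.01, 0, 0.15, 0], [0.071, -0.03, 0, 0.16, 0], [0.071, -0.06, -0.02, 0.165, 0], [0.071, -0.08, -0.04, 0.165, 0], [0.071, -0.1, -0.07, 0.165, 0], [0.071, -0.12, -0.1, 0.165, 0], [0.071, -0.14, -0.13, 0.165, 0], [0.071, -0.16, -0.16, 0.165, 0], [0.071, -0.175, -0.185, 0.165, 0], [0.071, -0.18, -0.2, 0.165, 0], [0.071, -0.18, -0.2, 0.165, 0], [0.071, -0.18, -0.2, 0.165, 0]]])

```text
clock: 9.33
position: [0.4464, -0.3228, 0.2134]
ee_rot: [2.412, 2.011, -0.002]
force: [0.3, 0.1, 0.2]
width: 0.77
```

```bash
python3 blue.py; python3 - <<'E'
from h import *
s=observe();print(s["clock"],s["position"],s["force"])
A,_=eyes.get_image("top");B,_=eyes.get_image("scene")
save("pics/end.png",np.hstack([cv2.resize(A[90:300,240:440],(381,400)),cv2.resize(B[190:390,110:370],(415,320))[:,:].repeat(1,0) if 0 else cv2.resize(B[190:390,130:370],(415,400))]))
E
```

```text
scene 482 [[8.6, -16.0, 5.0], [34.5, 20.0, 50.4]]
wrist 0 
9.4333 [ 0.44731941 -0.32102879  0.21318237] [-0.32653911 -0.13591362 -0.35398453]
```

View pics/end.png

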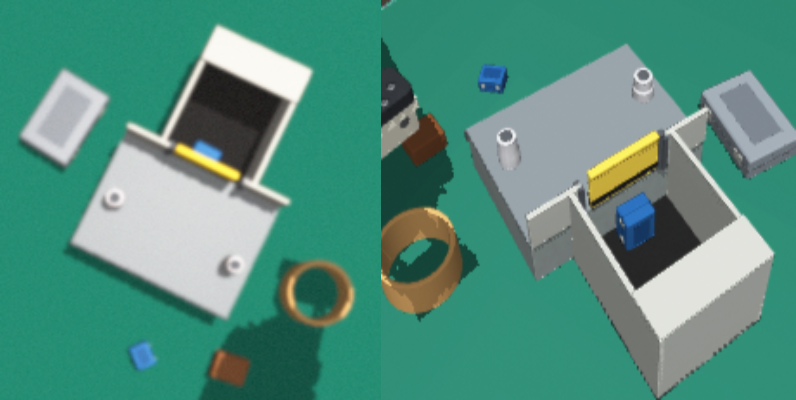

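The flap is shut, the case is in the box, and the sockets, grey case and tape roll look unmoved. I'll run a quick picture comparison and then hand in.

```bash
python3 - <<'E'
from h import *
A=np.load("top0.npz")["im"].astype(int);B,_=eyes.get_image("top");D=abs(A-B.astype(int)).max(2)
for n,(u,v,r) in {"sockL":(300,194,8),"sockR":(363,229,8),"grey":(274,152,25),"tape":(406,244,22),"flap":(348,175,14)}.items():
    print(n,np.percentile(D[v-r:v+r,u-r:u+r],[50,95,99]))
print(arm.sign_off(),observe()["clock"])
E
```

```text
sockL [ 5.5  9.  10. ]
sockR [ 5.  9. 10.]
grey [ 5.  9. 10.]
tape [16. 84. 91.]
flap [  5.   171.   182.17]
the job is handed in; nothing more can be done
the job is handed in; nothing more can be done
```

The job is done and handed in at about 9.5 s of the 35 s allowed. The blue bit case is in the reject box and the flap is shut behind it.

**What I did:** I turned the open hand about 15° off the box's direction, with one finger ahead towards the flap and the other behind the case. In one straight sweep, the front finger pushed the flap open while the rear finger slid the case. The rear finger had already started the case along the deck before the front finger reached the flap. With the case front about at the doorway line, the flap measured about 83° open and the case was clear of it. The case then dropped in, and I lifted the hand straight up and away.

**Last checks:**
- **Case:** it stands on end in the box, between 5 and 50 mm above the bench, so below the flap's lower edge. It had not moved after the hand left.
- **Flap:** it looks fully shut in both the top and scene views.
- **Sockets and grey case:** unchanged in the before/after comparison from the top camera.
- **Tape roll:** the comparison did show a difference there. I put it down to the arm's shadow, because the roll looks to be in the same place and nothing came near it.
- **Forces:** the wrist force was at most 6.4 N in the readings I took after each move.

**What disagreed:**
- **Fingertip height:** both cameras put the fingertips about 22 mm above the reported TCP, not 14 mm below it as described. I followed the cameras and lowered the hand in stages with the force near zero.
- **Box position:** the cameras differed by 3 to 4 mm, so I used the wrist camera's values.

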